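# Stroke down a freshly bonded inlay strip

## Robot

A 6-joint arm with a two-finger parallel gripper is mounted at the origin on the work surface. World frame = base frame: x ahead of the robot, y to its left, z up, the work surface at z = 0. Lengths are in mm, angles in rad, forces in N, time in s.
With the tool pointing down it reaches from about 300 to 775 mm from the base axis. Payload 14.6 kg.
Tool frame: the origin (TCP) lies between the finger pads; the fingertips stand 19 mm ahead of it and the grasp point (between the pads) is the TCP; z points along the fingers, y is the line along which they close (so a half turn about z gives the same grasp; the last joint's range is limited). The gripper opens to 94 mm and grips with 3 to 60 N. Pads are 16 mm wide; open, the fingers measure 119 mm over their backs; the gripper's body (75 mm by 177 mm) begins 78 mm behind the grasp point.
Start: joints at [1.234, 0.3, 1.521, -0, 1.321, -0.067], TCP at [146.594, 530.094, 224.446] pointing down, gripper open.
Joint ranges: [-3.03, 3.03], [-0.79, 2.21], [0.23, 2.52], [-1.04, 4.18], [0, 3.07], [-2.55, 2.55]. Speed limits (rad/s): [2.22, 2.22, 2.57, 3.14, 3.14, 3.14].

## Interface

Orientations are given as [roll, pitch, yaw] about the fixed x, y, z axes, in that order (R = Rz(yaw) Ry(pitch) Rx(roll)).
In Python, from cell import monitor, imaging, job, find_in, trace gives the robot as it stands. The module is installed in compiled form; this text tells all that it offers.
- The arm moves only by the tool arm_command, never from a script. Its argument "steps" is a list of rows, each a list of 5 numbers: the opening, from 0 (shut) to 1 (fully open), then the shift along the tool's x, y, z in mm, then the turn about the tool's z in degrees. In form: [[gripper, dx, dy, dz, turn], ...]. A call has 1 to 20 rows; each row is the pose to reach, as a shift and turn from the pose commanded when the call began, along the tool's axes at that moment; what a row does not reach only later rows make up. A row lasts 1/8 s, in which the tool goes at most 62.5 mm and 10.7 degrees, less where a joint would pass 70% of its speed; a pose out of reach is approached as far as the arm can. A call with a gripper value outside its range is refused whole. The fingers move at their own pace and stop on an object; "force" is the grip in N (left out, the last holds). Time passes only in rows, so rows that repeat a pose let the fingers close. It gives the time, the measured TCP pose, the force, the opening and the grip force at its end, in the units of the state.
- monitor.read_state(): the state, without advancing time (a new reading comes with each control period).
- imaging.camera(name): name is "scene" or "top" or "wrist"; returns a dict with "img" (480x640x3 uint8, red, green, blue), "mtx" (3x3 intrinsics, pixels), "view" (4x4, takes a point from world to camera coordinates). Camera axes: x right, y down, z forward; pixel columns grow to the right and rows downward; lengths in mm; the calibration is good to about 2 mm. The wrist camera is an equidistant fisheye: a pixel r from the principal point sees the ray r / f radians off the axis. A picture is of the moment at which its call begins. There is no depth.
- job.sign_off(): hands the job in; it is judged then, once.
Trained networks look in a picture, given as the dict that the camera call returned (one of the last four; its "shot" number tells which), for a name from the list of things; names that differ only in an ending like _2 or _b are one class to them, and where a whole thing is asked for, a point or a joint stands for the part that bears it (a point fixed in the world has none). Each returns a list of dicts, best first, with "p" (0 to 1); they miss things now and then, are a little off and sometimes report something else, mostly with a low value. They report only what shows in the picture. A call takes as long as a camera call.
- find_in(picture, target): "rect" ([centre column, centre row, width, height] in pixels, round what is visible of it).
- trace(picture, target): "region" (480x640 bool, what is visible of it) and "rect" ([centre column, centre row, width, height] in pixels, round what is visible of it).
The state is a dict: "clock": time; "joints": joint angles; "qd": joint speeds; "effort": joint torques, N m; "eef_pos": TCP position; "eef_rot": TCP orientation; "wrist_force": force on the tool from outside, world axes, zero at the start; "moment": the same for the moment, N m; "finger_gap": finger opening in mm; "finger_force": force on a finger pad.
Only numpy, scipy, OpenCV 4.12 (cv2) and the standard library are available. Lean on these libraries where they do the work, as an engineer would, in place of code of your own. Each camera call takes 0.05 s, during which the arm holds its last target. There are 200 camera calls.

## Task

The metal strip on the granite plaque has just been bonded. With the gripper's fingertips closed together, touch the strip at its round end and stroke gently along the top of its whole length, round the bend to the square end, keeping light contact; then finish while holding the fingertips lightly pressed on the square end, without letting go. Do not press hard, and grasp, lift or move none of the tools and things lying around.

Things in the scene. Friction and masses are not known exactly. Their poses are not given: they have to be found in the camera images.
- mat: black foam-rubber mat on the bench, 340 x 260 x 20 mm, fixed to the bench. Origin: centre of its underside; x along its length, y along its width. It lies at any yaw, with the plaque centred on it. The plaque cannot shift or turn but sinks level into the foam: it gives from about 1 to 2.5 N, then 1.2 N more per mm, and stops hard 8 mm down
- plaque: dark granite plaque, 240 x 150 x 10 mm, lying on the mat, square with it. Origin: centre of its underside, 20 mm above the bench. On it a flat bare-metal strip, 14 mm wide, 3 mm proud (top 33 mm above the bench unpressed): a dog-leg, in the plaque's x, y from a round disc at (-85, -35) mm straight to a bend at (0, -35) mm, then straight to a square pad at (85, 40) mm
- round_end (a point): point on the strip's top face: centre of the round 34 mm disc where the strip starts
- leg1_a (a point): point on the strip's top face: on the first leg's centre line, 28 mm from the disc's centre
- leg1_b (a point): point on the strip's top face: on the first leg's centre line, 57 mm from the disc's centre
- bend (a point): point on the strip's top face: the bend, where the two legs' centre lines meet
- leg2_a (a point): point on the strip's top face: on the second leg's centre line, 28 mm past the bend
- leg2_b (a point): point on the strip's top face: on the second leg's centre line, 57 mm past the bend
- leg2_c (a point): point on the strip's top face: on the second leg's centre line, 85 mm past the bend
- square_end (a point): point on the strip's top face: centre of the square 32 mm pad where the strip ends
- weight: small steel weight with a grip knob, 28 mm wide, 40 mm high, standing loose on the plaque in the crook of the strip; origin at the centre of its underside; leave it alone
- wedge: small wooden block 34 x 20 x 18 mm lying loose on the plaque near a corner; origin at the centre of its underside; leave it alone
- chisel: stone chisel, 200 mm long, 24 mm wide, 20 mm high, lying loose on the mat along one long side of the plaque; origin at the centre of its underside (near the middle of its length); leave it alone
- tin: closed tin, 44 mm wide, 45 mm high, standing loose on the mat on the plaque's other long side; origin at the centre of its underside; leave it alone
- whetstone: grey whetstone 100 x 36 x 22 mm lying loose on the mat beside the tin; origin at the centre of its underside; leave it alone
- mallet: dark wooden mason's mallet standing on its head, 100 mm wide, 200 mm high, on the bench to the robot's left, off the mat; origin at the centre of its underside; leave it alone
- hammer: rubber hammer lying on the bench to the robot's right, off the mat, 270 mm long, 60 mm high; origin at the centre of its underside (near the middle of its length); leave it alone

How it is judged:
By the outcome, as a careful person would: the job done as asked, in the order asked, and still so for the second after the job is handed in, while the arm keeps its last pose, push and grip.
It also fails if it takes over 45 s, if anything falls off the work surface, if the arm or the gripper's body presses on something with over 40 N, if the wrist force passes 120 N, or if a joint passes its speed limit or range.

## Working session

There is one attempt and no reset: what is moved stays moved. The work goes in short steps, Python scripts to look and compute and a tool call to move; the robot and the scene stay as the last step left them, time stands still between calls to the robot, and variables do not carry over. Pictures are saved under pics/ and viewed, at most 10 in all, crops included, and the job is handed in when it is done.

Besides the shell and the picture viewer there is one more tool, called as name(argument=value, ...), one argument or row to a line, values as JSON. arm_command: Moves the arm, as the interface text tells. Its arguments: {"type":"object","properties":{"steps":{"type":"array","items":{"type":"array","items":{"type":"number"}}},"force":{"type":"number"}},"required":["steps"]}

```bash
mkdir -p pics
cat > h.py <<'E'
import numpy as np, cv2
from cell import monitor, imaging, job, find_in, trace
def ray(c,px):
    V=np.array(c["view"]);K=np.array(c["mtx"]);R=V[:3,:3];t=V[:3,3]
    d=np.linalg.inv(K)@np.array([px[0],px[1],1.]);
    return -R.T@t, R.T@d
def at_z(c,px,z):
    o,d=ray(c,px);return o+d*(z-o[2])/d[2]
def proj(c,p):
    V=np.array(c["view"]);K=np.array(c["mtx"]);q=V[:3,:3]@np.array(p)+V[:3,3];q=K@q;return q[:2]/q[2]
def save(c,n): cv2.imwrite(f"pics/{n}.png",cv2.cvtColor(c["img"],cv2.COLOR_RGB2BGR))
E
python3 - <<'E'
from h import *
s=monitor.read_state();print(s)
for n in ["top","scene"]:
    c=imaging.camera(n);save(c,n+"0")
    for t in ["plaque","mat","round_end","square_end","bend","weight","wedge","chisel","tin","whetstone","mallet","hammer"]:
        r=find_in(c,t)
        if r: print(n,t,round(r[0]["p"],2),np.round(r[0]["rect"],0), np.round(at_z(c,r[0]["rect"][:2],33),0))
E
```

```text
{'clock': 0.0, 'joints': array([ 1.23439342e+00,  3.00483281e-01,  1.52154729e+00,  2.42409526e-05,
        1.32067369e+00, -6.65931257e-02]), 'qd': array([-0.0016188 , -0.00041606, -0.00049355,  0.0007854 , -0.00184053,
       -0.00030787]), 'effort': array([ 1.47362234e-04, -5.31819606e+01, -3.52742851e+01,  7.08467513e-02,
        2.43756291e-02, -1.14891336e-04]), 'eef_pos': array([146.52195251, 529.8950059 , 223.89392153]), 'eef_rot': array([-3.14048506e+00, -9.73991168e-05,  2.87177681e+00]), 'wrist_force': array([-0.56271773,  0.73144068, -0.3427936 ]), 'moment': array([-0.02439696,  0.04082554,  0.00754074]), 'finger_force': 0.0, 'finger_gap': 94.16994543855245}
top plaque 0.6 [346. 263. 106.  71.] [545. -56.  33.]
top mat 0.77 [346. 264. 153. 122.] [541. -56.  33.]
top round_end 0.62 [348. 265. 108.  76.] [540. -62.  33.]
top square_end 0.68 [348. 262. 112.  73.] [546. -61.  33.]
top bend 0.58 [346. 261. 108.  77.] [550. -57.  33.]
top tin 0.93 [404. 224.  25.  19.] [ 644. -185.   33.]
top whetstone 0.93 [324. 216.  45.  25.] [652.   0.  33.]
top mallet 0.84 [102. 283.  71.  44.] [465. 488.  33.]
top hammer 0.56 [532. 282.  49. 119.] [ 528. -477.   33.]
scene plaque 0.71 [302. 253. 109. 102.] [558. -77.  33.]
scene mat 0.59 [302. 257. 167. 152.] [564. -87.  33.]
scene round_end 0.88 [303. 251. 102. 104.] [559. -71.  33.]
scene square_end 0.69 [269. 254.  13.  19.] [ 495. -118.   33.]
scene bend 0.68 [304. 252. 102. 102.] [562. -72.  33.]
scene weight 0.6 [268. 254.  13.  15.] [ 494. -121.   33.]
scene wedge 0.72 [338. 232.  15.  16.] [603.  16.  33.]
scene chisel 0.95 [269. 226.  57.  63.] [452. -57.  33.]
scene tin 0.67 [309. 306.  18.  31.] [ 642. -182.   33.]
scene whetstone 0.7 [358. 250.  31.  37.] [668.  -3.  33.]
scene mallet 0.66 [269. 256.  14.  17.] [ 497. -124.   33.]
scene hammer 0.83 [198. 412. 113. 109.] [ 570. -479.   33.]
```

Run:
```python
import cv2
a=cv2.imread("pics/top0.png")[180:350,250:450];b=cv2.imread("pics/scene0.png")[160:350,200:400]
a=cv2.resize(a,(800,680//1),interpolation=cv2.INTER_CUBIC)
cv2.imwrite("pics/a.png",cv2.resize(a,(700,595)))
```

```text
(no output)
```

View pics/a.png

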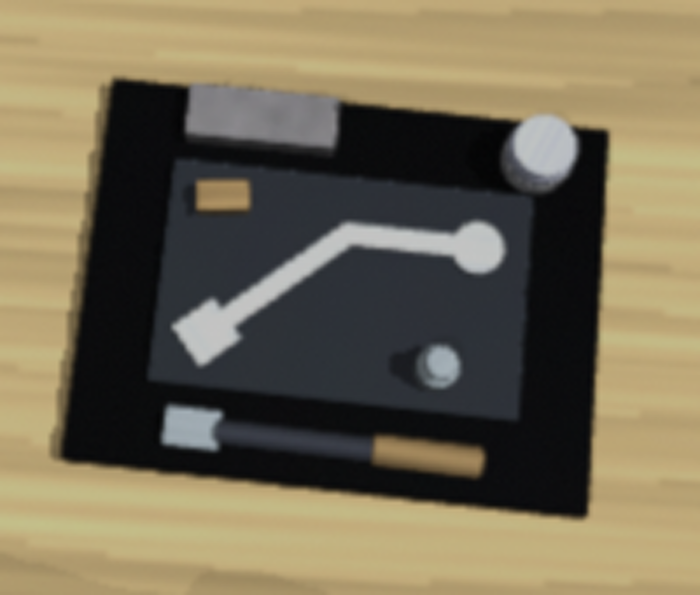

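View pics/scene0.png

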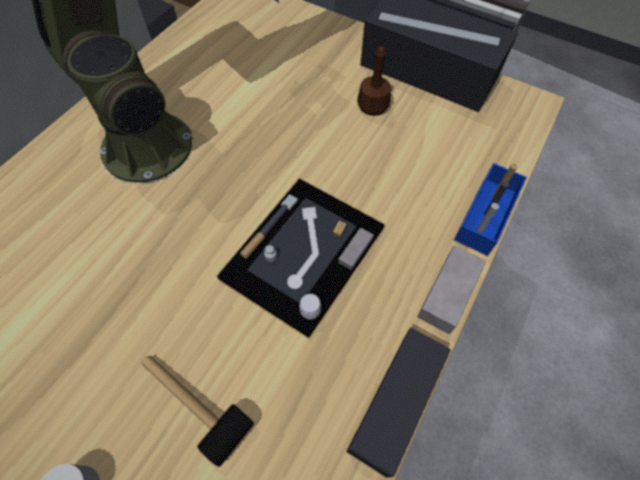

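The top crop shows the disc at about (478,247), the bend at (350,232), and the square pad at (205,330). In the full image those are (387,251), (350,246) and (309,274). So plaque x runs along world +y and the strip is unobstructed. The scene view agrees. Next I'll fit the pose in both images.

```bash
cat >> h.py <<'E'
from scipy.optimize import minimize
def world(p,xy,z=33.):
    c,s=np.cos(p[2]),np.sin(p[2]);xy=np.atleast_2d(xy)
    return np.c_[p[0]+c*xy[:,0]-s*xy[:,1],p[1]+s*xy[:,0]+c*xy[:,1],np.full(len(xy),z)]
D,B,S=np.array([-85,-35.]),np.array([0,-35.]),np.array([85,40.])
u2=(S-B)/np.linalg.norm(S-B);n2=np.array([-u2[1],u2[0]])
a=np.linspace(0,2*np.pi,40)
polys=[D+17*np.c_[np.cos(a),np.sin(a)],np.array([D+[0,7],B+[0,7],B-[0,7],D-[0,7]]),
 np.array([B+7*n2,S+7*n2,S-7*n2,B-7*n2]),np.array([S+16*u2+16*n2,S-16*u2+16*n2,S-16*u2-16*n2,S+16*u2-16*n2])]
def render(c,p,f=proj):
    m=np.zeros((480*4,640*4),np.uint8)
    for q in polys:
        uv=np.array([f(c,w) for w in world(p,q)])
        cv2.fillPoly(m,[np.round((uv*4+1.5)*16).astype(np.int32)],255,shift=4)
    return cv2.resize(m,(640,480),interpolation=cv2.INTER_AREA)/255.
def bright(c):
    g=cv2.cvtColor(c["img"],cv2.COLOR_RGB2GRAY).astype(float);return np.clip((g-75)/110,0,1)
def fit(c,p0,f=proj):
    b=bright(c);roi=cv2.dilate((render(c,p0,f)>0.2).astype(np.uint8),np.ones((9,9)))
    e=lambda p:(roi*(render(c,[p[0],p[1],p[2]/100],f)-b)**2).sum()
    x0=np.array([p0[0],p0[1],p0[2]*100])
    r=minimize(e,x0,method="Nelder-Mead",options=dict(initial_simplex=[x0,x0+[6,0,0],x0+[0,6,0],x0+[0,0,6]],xatol=.05,fatol=.01))
    return np.array([r.x[0],r.x[1],r.x[2]/100]),r.fun,roi.sum()
E
python3 - <<'E'
from h import *
c=imaging.camera("top")
uv=[(250+478/3.5,180+247/3.5),(250+350/3.5,180+232/3.5),(250+205/3.5,180+330/3.5)]
W=np.array([at_z(c,q,33) for q in uv]);print(W.round(1),np.linalg.norm(W[0]-W[1]),np.linalg.norm(W[2]-W[1]))
yaw=np.arctan2(*(W[1]-W[0])[[1,0]])
yaw=np.arctan2(*(W[2]-W[0])[[1,0]])-np.arctan2(75,170)
p0=np.r_[W[1][:2]-(world([0,0,yaw],B)[0][:2]),yaw];print(p0)
for n in["top","scene"]:
    c=imaging.camera(n);p,e,k=fit(c,p0);print(n,p.round(3),e,k,world(p,[D,B,S]).round(1)[:,:2].tolist())
E
```

```text
[[ 579.1 -147.6   33. ]
 [ 583.8  -63.6   33. ]
 [ 513.    26.8   33. ]] 84.17626498359813 114.7731179419461
[548.84028348 -61.69539548   1.51756189]
top [548.808 -59.909   1.524] 7.60323616790745 2150 [[579.8, -146.5], [583.8, -61.5], [512.8, 26.9]]
scene [551.496 -60.509   1.525] 14.266930519412433 1837 [[582.6, -147.0], [586.5, -62.1], [515.4, 26.2]]
```

```bash
cat >> h.py <<'E'
def shift(frm,to,yaw):
    d=np.array(to)-np.array(frm);c,s=np.cos(yaw),np.sin(yaw)
    return np.array([c*d[0]+s*d[1], s*d[0]-c*d[1], -d[2]]).round(1)
E
python3 - <<'E'
from h import *
print(shift([146.594,530.094,224.446],[570,-80,160],2.8718))
print(shift([146.594,530.094,224.446],[581,-146.7,160],2.8718))
E
```

```text
[-570.7 -475.2   64.4]
[-599.1 -536.5   64.4]
```

arm_command(
  steps=[
    [0, -600, -536, 0, 0],
    [0, -600, -536, 0, 0],
    [0, -600, -536, 0, 0],
    [0, -600, -536, 0, 0],
    [0, -600, -536, 0, 0],
    [0, -600, -536, 0, 0],
    [0, -600, -536, 0, 0],
    [0, -600, -536, 0, 0],
    [0, -600, -536, 0, 0],
    [0, -600, -536, 0, 0],
    [0, -600, -536, 0, 0],
    [0, -600, -536, 0, 0],
    [0, -600, -536, 0, 0],
    [0, -600, -536, 0, 0],
    [0, -600, -536, 64, 0],
    [0, -600, -536, 64, 0],
    [0, -600, -536, 64, 0],
    [0, -600, -536, 64, 0],
  ],
  force=10,
)

```text
clock: 3.7
eef_pos: [582.8, -146.4, 162.9]
eef_rot: [-3.141, 0.003, 2.872]
wrist_force: [-0.1, -0.8, 0.7]
finger_gap: 0.4
finger_force: 0.0
```

```bash
cat >> h.py <<'E'
def fish(c,p):
    V=np.array(c["view"]);K=np.array(c["mtx"]);q=V[:3,:3]@np.array(p)+V[:3,3]
    r=np.hypot(q[0],q[1]);th=np.arctan2(r,q[2]);return np.array([K[0,2]+K[0,0]*th*q[0]/r,K[1,2]+K[1,1]*th*q[1]/r])
E
python3 - <<'E'
from h import *
for i in range(3):
    c=imaging.camera("wrist");s=monitor.read_state();print(s["clock"],s["eef_pos"],s["eef_rot"],s["wrist_force"])
save(c,"w0")
p0=np.array([550,-60.2,1.5245])
p,e,k=fit(c,p0,fish);print(p,e,k,world(p,[D,B,S]).round(1)[:,:2].tolist())
im=c["img"].copy()
for q in polys:
    cv2.polylines(im,[np.array([fish(c,w) for w in world(p,q)]).round().astype(int)],True,(255,0,0),1)
c["img"]=im;save(c,"w0o")
E
```

```text
3.75 [ 582.71891628 -146.39570383  162.61017379] [-3.14151222e+00  3.04259031e-03  2.87210900e+00] [ 0.11861818 -0.3899607   0.86791187]
3.8 [ 582.55209865 -146.45428193  162.21063085] [-3.14150029e+00  2.51582756e-03  2.87198031e+00] [ 0.15539658  0.18322461 -0.23603797]
3.85 [ 582.40567104 -146.42273167  161.77703208] [-3.14153457e+00  1.89202454e-03  2.87197055e+00] [-0.07884432 -0.10725948 -0.10183429]
[550.26217573 -60.01692636   1.52492057] 184.20618020405374 9576 [[581.3, -146.5], [585.2, -61.6], [514.2, 26.7]]
```

View pics/w0o.png

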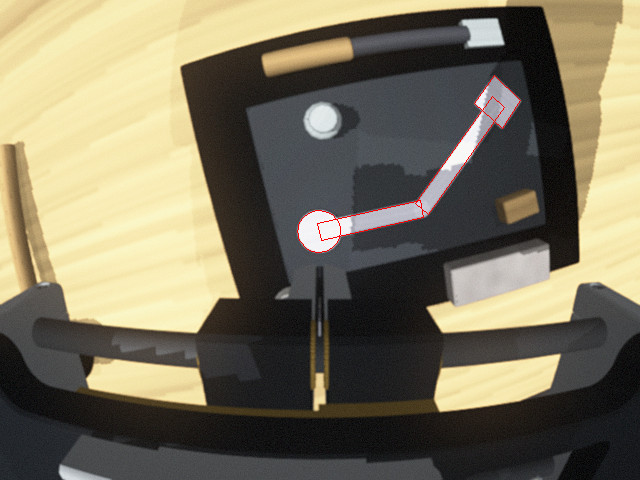

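The wrist overlay matches the strip closely: disc at (319,231), bend at (421,209), pad at (497,102). Nothing stands on the strip. Next I'll descend to just above the disc.

Run:
```python
from h import *
y=2.8718;c,s=np.cos(y),np.sin(y);R=np.array([[c,s,0],[s,-c,0],[0,0,-1]])
P=np.array([146.594,530.094,224.446])+R@[-600,-536,64];print(P,monitor.read_state()["eef_pos"])
for t in ([581.3,-146.5],[585.2,-61.6],[514.2,26.7]):
    print(shift(P,[*t,56],y))
```

```text
[ 582.02877314 -146.43579117  160.446     ] [ 582.40567104 -146.42273167  161.77703208]
[  0.7  -0.3 104.4]
[ 19.6  82.6 104.4]
[111.5 148.8 104.4]
```

arm_command(
  steps=[
    [0, 0.7, -0.3, 30, 0],
    [0, 0.7, -0.3, 60, 0],
    [0, 0.7, -0.3, 85, 0],
    [0, 0.7, -0.3, 98, 0],
    [0, 0.7, -0.3, 103, 0],
    [0, 0.7, -0.3, 103, 0],
    [0, 0.7, -0.3, 103, 0],
    [0, 0.7, -0.3, 103, 0],
    [0, 0.7, -0.3, 103, 0],
    [0, 0.7, -0.3, 103, 0],
    [0, 0.7, -0.3, 103, 0],
    [0, 0.7, -0.3, 103, 0],
  ],
)

```text
clock: 5.35
eef_pos: [581.3, -146.6, 57.5]
eef_rot: [-3.142, 0.0, 2.872]
wrist_force: [0.2, -0.1, 0.4]
finger_gap: 0.5
finger_force: 0.0
```

arm_command(
  steps=[
    [0, 0, 0, 1.5, 0],
    [0, 0, 0, 3, 0],
    [0, 0, 0, 4, 0],
    [0, 0, 0, 5, 0],
    [0, 0, 0, 5.5, 0],
    [0, 0, 0, 6, 0],
    [0, 0, 0, 6.3, 0],
    [0, 0, 0, 6.3, 0],
    [0, 0, 0, 6.3, 0],
    [0, 0, 0, 6.3, 0],
  ],
)

```text
clock: 6.6
eef_pos: [581.3, -146.6, 51.2]
eef_rot: [-3.142, 0.0, 2.872]
wrist_force: [-0.7, -0.0, 2.9]
finger_gap: 0.5
finger_force: 1.5
```

arm_command(
  steps=[
    [0, 0.5, 2.1, 0.2, 0],
    [0, 1.0, 4.2, 0.2, 0],
    [0, 1.4, 6.2, 0.2, 0],
    [0, 1.9, 8.3, 0.2, 0],
    [0, 2.4, 10.4, 0.2, 0],
    [0, 2.9, 12.5, 0.2, 0],
    [0, 3.3, 14.5, 0.2, 0],
    [0, 3.8, 16.6, 0.2, 0],
    [0, 4.3, 18.7, 0.2, 0],
    [0, 4.7, 20.7, 0.2, 0],
    [0, 5.2, 22.8, 0.2, 0],
    [0, 5.7, 24.9, 0.2, 0],
    [0, 6.2, 27.0, 0.2, 0],
    [0, 6.6, 29.0, 0.2, 0],
    [0, 7.1, 31.1, 0.2, 0],
    [0, 7.6, 33.2, 0.2, 0],
    [0, 8.0, 35.2, 0.2, 0],
    [0, 8.5, 37.3, 0.2, 0],
    [0, 9.0, 39.4, 0.2, 0],
    [0, 9.5, 41.5, 0.2, 0],
  ],
)

```text
clock: 9.1
eef_pos: [583.2, -103.9, 51.0]
eef_rot: [-3.142, 0.0, 2.872]
wrist_force: [-0.6, -1.4, 4.0]
finger_gap: 0.4
finger_force: 1.6
```

arm_command(
  steps=[
    [0, 0.5, 2.1, -0.1, 0],
    [0, 1.0, 4.2, -0.1, 0],
    [0, 1.4, 6.2, -0.1, 0],
    [0, 1.9, 8.3, -0.1, 0],
    [0, 2.4, 10.4, -0.1, 0],
    [0, 2.9, 12.5, -0.1, 0],
    [0, 3.3, 14.5, -0.1, 0],
    [0, 3.8, 16.6, -0.1, 0],
    [0, 4.3, 18.7, -0.1, 0],
    [0, 4.7, 20.7, -0.1, 0],
    [0, 5.2, 22.8, -0.1, 0],
    [0, 5.7, 24.9, -0.1, 0],
    [0, 6.2, 27.0, -0.1, 0],
    [0, 6.6, 29.0, -0.1, 0],
    [0, 7.1, 31.1, -0.1, 0],
    [0, 7.6, 33.2, -0.1, 0],
    [0, 8.0, 35.2, -0.1, 0],
    [0, 8.5, 37.3, -0.1, 0],
    [0, 9.0, 39.4, -0.1, 0],
    [0, 9.5, 41.5, -0.1, 0],
  ],
)

```text
clock: 11.6
eef_pos: [585.1, -61.3, 51.1]
eef_rot: [-3.142, 0.0, 2.872]
wrist_force: [-1.0, -1.8, 3.2]
finger_gap: 0.3
finger_force: 1.6
```

arm_command(
  steps=[
    [0, 0, 0, 0, 0],
    [0, 2.3, 1.6, 0, 0],
    [0, 4.6, 3.3, 0, 0],
    [0, 6.9, 5.0, 0, 0],
    [0, 9.2, 6.6, 0, 0],
    [0, 11.5, 8.3, 0, 0],
    [0, 13.8, 9.9, 0, 0],
    [0, 16.1, 11.6, 0, 0],
    [0, 18.4, 13.2, 0, 0],
    [0, 20.7, 14.9, 0, 0],
    [0, 23.0, 16.5, 0, 0],
    [0, 25.3, 18.2, 0, 0],
    [0, 27.6, 19.9, 0, 0],
    [0, 29.9, 21.5, 0, 0],
    [0, 32.2, 23.2, 0, 0],
    [0, 34.5, 24.8, 0, 0],
    [0, 36.8, 26.5, 0, 0],
    [0, 39.1, 28.1, 0, 0],
    [0, 41.4, 29.8, 0, 0],
    [0, 43.7, 31.5, 0, 0],
  ],
)

```text
clock: 14.1
eef_pos: [551.2, -19.3, 51.1]
eef_rot: [-3.142, 0.0, 2.872]
wrist_force: [2.6, -2.2, 3.3]
finger_gap: 0.7
finger_force: 1.6
```

arm_command(
  steps=[
    [0, 2.8, 2.0, 0, 0],
    [0, 5.6, 4.0, 0, 0],
    [0, 8.4, 6.0, 0, 0],
    [0, 11.2, 8.0, 0, 0],
    [0, 14.0, 10.0, 0, 0],
    [0, 16.8, 12.0, 0, 0],
    [0, 19.6, 14.0, 0, 0],
    [0, 22.4, 16.1, 0, 0],
    [0, 25.2, 18.1, 0, 0],
    [0, 28.0, 20.1, 0, 0],
    [0, 30.8, 22.1, 0, 0],
    [0, 33.6, 24.1, 0, 0],
    [0, 36.4, 26.1, 0, 0],
    [0, 39.2, 28.1, 0, 0],
    [0, 42.0, 30.1, 0, 0],
    [0, 44.8, 32.2, 0, 0],
    [0, 48.0, 34.5, 0, 0],
    [0, 48.0, 34.5, 0, 0],
    [0, 48.0, 34.5, 0, 0],
    [0, 48.0, 34.5, 0, 0],
  ],
)

```text
clock: 16.6
eef_pos: [514.1, 26.7, 50.9]
eef_rot: [3.142, -0.001, 2.872]
wrist_force: [-0.5, 3.1, 3.0]
finger_gap: 0.6
finger_force: 1.7
```

Run:
```python
from h import *
for i in range(4):
    c=imaging.camera("wrist" if i else "scene");s=monitor.read_state();print(s["clock"],s["eef_pos"].round(1),s["wrist_force"].round(1))
    if not i: save(c,"s1")
p,e,k=fit(c,np.array([550.26,-60.02,1.5249]),fish);print(p,world(p,[S]))
save(c,"w1")
```

```text
16.65 [514.1  26.6  50.9] [-1.2  1.9  3.8]
16.7 [514.1  26.6  50.9] [-0.7  2.   3. ]
16.75 [514.2  26.6  51. ] [-1.9  2.2  3.9]
16.8 [514.1  26.6  51. ] [-1.5  2.3  3. ]
[494.26   -38.02     1.8449] [[432.74511643  32.97943027  33.        ]]
```

View pics/w1.png

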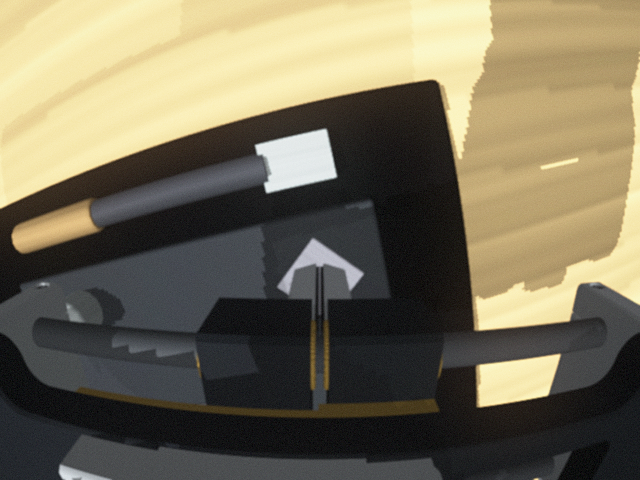

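The fingertips rest on the middle of the square pad, around (320,275), pressing with about 3 N. The refit from this view means nothing because the gripper hides most of the strip. The chisel and the other visible things haven't moved. I'm handing the job in.

```bash
python3 -c "
from cell import job
print(job.sign_off())"
```

```text
the job is handed in; nothing more can be done
None
```

I stroked the strip from the round end, round the bend, to the square end at about 3–4 N measured between moves, then handed the job in at about 17 s with the closed fingertips still lightly pressed (about 3 N) on the square pad; no result came back.

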